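# Tip the carton onto the scan mat and press read

## Robot

A 7-joint arm with a two-finger parallel gripper is mounted at the origin on the work surface. World frame = base frame: x ahead of the robot, y to its left, z up, the work surface at z = 0. Lengths are in m, angles in rad, forces in N, time in s.
With the tool pointing down it reaches from about 0.4 to 0.85 m from the base axis. Payload 10.4 kg.
Tool frame: the origin (TCP) lies on the front face of the gripper's body, between the roots of the fingers; the fingertips stand 73 mm ahead of it and the grasp point (between the pads) lies 54 mm ahead of it; x points along the fingers, y is the direction in which the jaws open and shut, and the axes are right-handed (so a half turn about x gives the same grasp; the last joint's range is limited). The gripper opens to 85 mm and grips with 20 to 120 N. Pads are 22 mm wide; open, the fingers measure 114 mm over their backs; the gripper's body (76 mm by 85 mm) begins 54 mm behind the grasp point. The pads swing forward as they close: fully open they stand 13 mm farther back than shut.
Start: joints at [1.304, 0.332, -0.065, 1.46, 0.022, 1.35, -0.088], TCP at [0.151, -0.607, 0.304] pointing down, gripper open.
Joint ranges: [-2.6, 2.6], [-0.5, 2.12], [-1.47, 1.34], [0.16, 2.42], [-1.27, 4.41], [0.06, 2.06], [-2.6, 2.6]. Speed limits (rad/s): [2.22, 2.22, 2.79, 2.79, 3.14, 3.14, 3.14].

## Interface

Orientations are given as a unit quaternion [x, y, z, w].
In Python, from workcell import manip gives the robot as it stands. The module is installed in compiled form; this text tells all that it offers.
- The arm moves only by the tool arm_command, never from a script. Its argument "moves" is a list that holds one entry, the list of rows, each a list of 5 numbers: the closure, from 0 (fully open) to 1 (shut), then the shift along the tool's x, y, z in units of 25 mm (1.0 is 25 mm), then the turn about the tool's x in degrees. A call has 1 to 12 rows; each row shifts and turns the commanded pose from where the row before left it, along the tool's axes as they then stand; what a row does not reach is not made up. A row lasts 1/12 s, in which the tool goes at most 41.7 mm and 7.16 degrees, less where a joint would pass 70% of its speed; a pose out of reach is approached as far as the arm can. A call is refused whole if a number of a shift passes 1 or a number of a turn 7.16, either way. A call with a gripper value outside its range is refused whole. The fingers move at their own pace and stop on an object; "force" is the grip in N (left out, the last holds). Time passes only in rows, so rows that do not move let the fingers close. It gives the time, the measured TCP pose, the force and the opening at its end, in the units of the state.
- manip.get_obs(): the state, without advancing time (a new reading comes with each control period).
- manip.camera(name): name is "scene" or "top" or "wrist"; returns the picture (480x640x3 uint8, red, green, blue); there is no depth.
- manip.camera_info(name): a dict with "vfov" (degrees; the focal length in pixels is half the picture's height over the tangent of half this angle, whatever the lens; pixels are square), "cx", "cy" (the principal point, pixels), "pose" (4x4, takes a point from camera to world coordinates). Camera axes: x right, y down, z forward; pixel columns grow to the right and rows downward; lengths in m; the calibration is good to about 2 mm. A picture is of the moment at which its call begins: read the wrist's pose just before it. camera_info takes no time and is no camera call; for the wrist camera it gives the pose at the moment of the call.
- manip.hand_in(): hands the job in, once; it reports no verdict.
Trained networks look in the newest picture that a camera, given by its name, has taken for a name from the list of things; names that differ only in an ending like _2 or _b are one class to them, and where a whole thing is asked for, a point or a joint stands for the part that bears it (a point fixed in the world has none). Each returns a list of dicts, best first, with "confidence" (0 to 1); they miss things now and then, are a little off and sometimes report something else, mostly with a low value. They report only what shows in the picture. A call takes as long as a camera call. They do not tell look-alikes from the thing itself.
- manip.regions_of(query, camera): "mask" (480x640 bool, what is visible of it) and "rect" ([left, top, right, bottom] in pixels, round what is visible of it).
- manip.pinpoint(query, camera): "pixel" ([row, column] in pixels: a listed point, or the origin of a listed thing).
The state is a dict: "clock": time; "joint_pos": joint angles; "joint_velocities": joint speeds; "tau": joint torques, N m; "position": TCP position; "ee_rot": TCP orientation; "ft_force": force on the tool from outside, world axes, zero at the start; "torque": the same for the moment, N m; "grip_width": opening from 0.0 (shut) to 1.0 (fully open).
Only numpy, scipy, OpenCV 4.12 (cv2) and the standard library are available. Lean on these libraries where they do the work, as an engineer would, in place of code of your own. Each camera call takes 0.05 s, during which the arm holds its last target.

## Task

Tip the standing blue-banded carton over by pushing on its bar-coded face, so that it comes to lie with the bar code facing up, wholly inside the yellow outline on the black mat. Then press the green button fully down and let it come up again. Only push things: do not lift or carry the carton, and leave the other cartons, the jar and the cup as they stand.

Things in the scene. Friction and masses are not known exactly. Their poses are not given: they have to be found in the camera images.
- carton: white carton with blue band, 45 deep (x), 70 wide (y), 140 tall (z), 110 to 225 g, standing on the mat. Origin at the centre of its underside. z points from foot to top; the -x face has the black bar code, the +x face looks along the outlined zone. Pushed high on the coded face it tips about its front foot edge, which stays nearly in place; past 18 degrees of lean it falls by itself, code up
- carton_mid (a point): centre of that carton (half-way up, 70 above its underside), same axes as the carton
- carton_foot (a point): centre of that carton's underside
- zone (a point): centre of the yellow outlined rectangle, on the top of the black mat (3 above the counter): 190 long (x) by 130 wide (y). The carton starts at its -x end, straddling that short side, its +x face already 5 to 25 inside the line, so that tipped straight along +x it lies inside. Mat 250 x 155, fixed, its centre 20 from this point towards -x
- read (a joint): green read button: 0 up, grows as it is pressed, 0.007 fully down; spring, about 4 N at full travel
- read_top (a point): centre of the top face of the green button (36 across, in a grey housing fixed to the counter, pressed straight down); it stands to the left or to the right of the mat, a black card terminal stands on the other side
- terminal: black card terminal, fixed, 150 x 75, 38 tall; origin at the centre of its underside
- corner0 (a point): corner of the carton's coded face: foot, +y side (used to judge that it lies inside the outline)
- corner1 (a point): corner of the carton's coded face: foot, -y side (used to judge that it lies inside the outline)
- corner2 (a point): corner of the carton's coded face: top, +y side (used to judge that it lies inside the outline)
- corner3 (a point): corner of the carton's coded face: top, -y side (used to judge that it lies inside the outline)
- orange_carton: white carton with an orange band, 42 x 55 x 105 tall, loose, standing beside the mat; origin at the centre of its underside
- green_carton: white carton with a green band, 42 x 55 x 105 tall, loose, standing beside the mat (the orange and green ones swap sides); origin at the centre of its underside
- cup: loose blue plastic cup, 68 across, 95 tall; origin at the centre of its underside
- pill_jar: loose amber jar, 56 across, 75 tall; origin at the centre of its underside
Things that resemble listed ones, but are neither listed nor needed, are in the scene too. Leave any pink or red look-alike of the pill_jar alone.

How it is judged:
By the outcome, as a careful person would: the job done as asked, in the order asked, and still so for the second after the job is handed in, with the robot touching nothing.
It also fails if it takes over 48 s, if anything falls off the work surface, if the arm or the gripper's body presses on something with over 40 N, if the wrist force passes 120 N, or if a joint passes its speed limit or range.

## Working session

There is one attempt and no reset: what is moved stays moved. The work goes in short steps, Python scripts to look and compute and a tool call to move; the robot and the scene stay as the last step left them, time stands still between calls to the robot, and variables do not carry over. Pictures are saved under pics/ and viewed, and the job is handed in when it is done.

Besides the shell and the picture viewer there is one more tool, called as a command line: name --argument value ..., lists and objects as JSON in quotes. arm_command: Moves the arm, as the interface text tells. Its arguments: {"type":"object","properties":{"moves":{"type":"array","items":{"type":"array","items":{"type":"array","items":{"type":"number"}}}},"force":{"type":"number"}},"required":["moves"]}

```bash
mkdir -p pics; python3 - <<'E'
from workcell import manip
import cv2,numpy as np
o=manip.get_obs()
print(o)
for c in ["scene","top"]:
    im=manip.camera(c); cv2.imwrite(f"pics/{c}0.png",im[:,:,::-1]); i=manip.camera_info(c); print(c,i)
    for q in ["carton_foot","carton_mid","zone","read_top","corner0","corner1","corner2","corner3","orange_carton","green_carton","terminal","cup","pill_jar"]:
        print(c,q,[(np.round(r["pixel"],1).tolist(),round(r["confidence"],2)) for r in manip.pinpoint(q,c)][:3])
print(manip.get_obs()["clock"])
E
```

```text
{'clock': 0.0, 'joint_pos': array([ 1.30438091,  0.33287854, -0.06467776,  1.46092937,  0.02160912,
        1.34988361, -0.08848064]), 'joint_velocities': array([ 9.50460631e-04, -1.14698531e-03,  9.64895699e-04,  7.89342469e-04,
        1.75518432e-04,  1.26072068e-07,  2.88512664e-04]), 'tau': array([-7.65205550e-04, -6.25437284e+01,  4.87198296e-02, -3.91613603e+01,
        1.60932995e-02,  9.95495589e-03,  1.62323641e-05]), 'position': array([ 0.15080114, -0.60626368,  0.30311734]), 'ee_rot': array([-0.70176953, -0.08648398,  0.70194622, -0.08550759]), 'ft_force': array([ 0.72238263, -0.28111159, -0.27728084]), 'torque': array([-0.05344772, -0.00683039,  0.01238367]), 'grip_width': 0.9970013728101284}
scene {'vfov': 49.93099303645502, 'cx': 323.3022014437113, 'cy': 241.66317078793918, 'pose': array([[-0.6272094 ,  0.6742706 , -0.38983012,  1.11903307],
       [ 0.77874255,  0.5512552 , -0.29946244,  0.47024454],
       [ 0.01297716, -0.49140295, -0.87083565,  1.27451264],
       [ 0.        ,  0.        ,  0.        ,  1.        ]])}
scene carton_foot [([265.8, 349.3], 0.67), ([3
[... 1182 characters left out ...]
zone [([233.6, 317.7], 0.96)]
top read_top [([300.8, 494.7], 0.71)]
top corner0 [([282.0, 279.4], 0.89), ([256.2, 259.8], 0.85), ([263.4, 264.7], 0.62)]
top corner1 [([282.0, 279.4], 0.89), ([256.2, 259.8], 0.85), ([263.4, 264.7], 0.62)]
top corner2 [([282.0, 279.4], 0.89), ([256.2, 259.8], 0.85), ([263.4, 264.7], 0.62)]
top corner3 [([282.0, 279.4], 0.89), ([256.2, 259.8], 0.85), ([263.4, 264.7], 0.62)]
top orange_carton [([204.7, 261.7], 0.89)]
top green_carton [([290.1, 343.7], 0.96), ([232.0, 485.7], 0.63)]
top terminal [([322.0, 181.9], 0.94), ([270.0, 284.8], 0.37)]
top cup [([234.2, 484.8], 0.72)]
top pill_jar [([200.8, 219.9], 0.9), ([247.8, 158.0], 0.78), ([241.8, 200.0], 0.72)]
1.4
```

View pics/scene0.png

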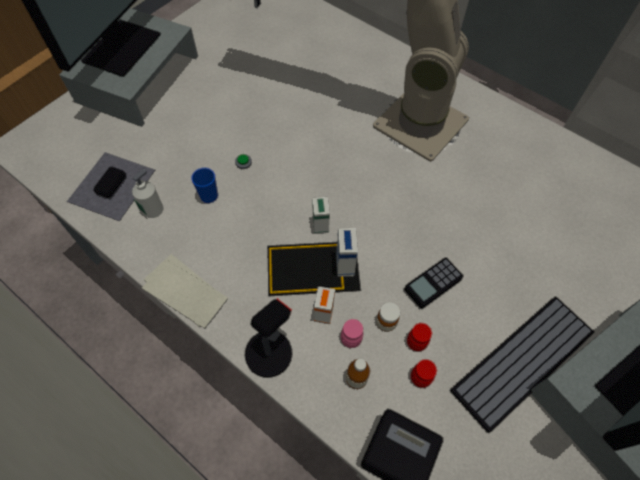

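View pics/top0.png

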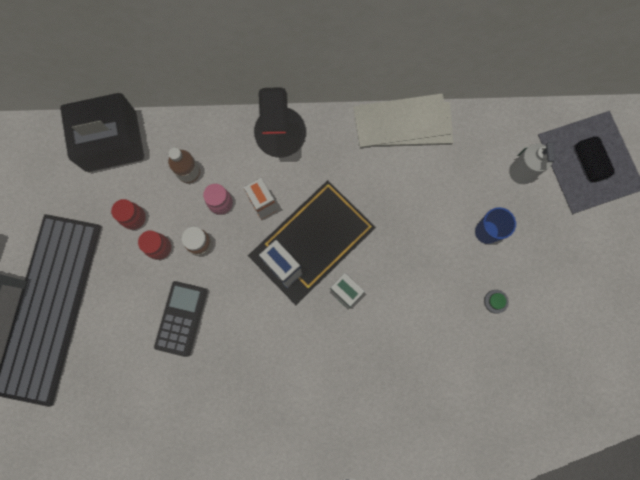

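```bash
python3 - <<'E'
import cv2
a=cv2.imread("pics/top0.png")[170:320,220:370]; cv2.imwrite("pics/tc.png",cv2.resize(a,(600,600),interpolation=cv2.INTER_CUBIC))
a=cv2.imread("pics/scene0.png")[180:330,240:440]; cv2.imwrite("pics/sc.png",cv2.resize(a,(800,600),interpolation=cv2.INTER_CUBIC))
E
```

```text
(no output)
```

View pics/tc.png

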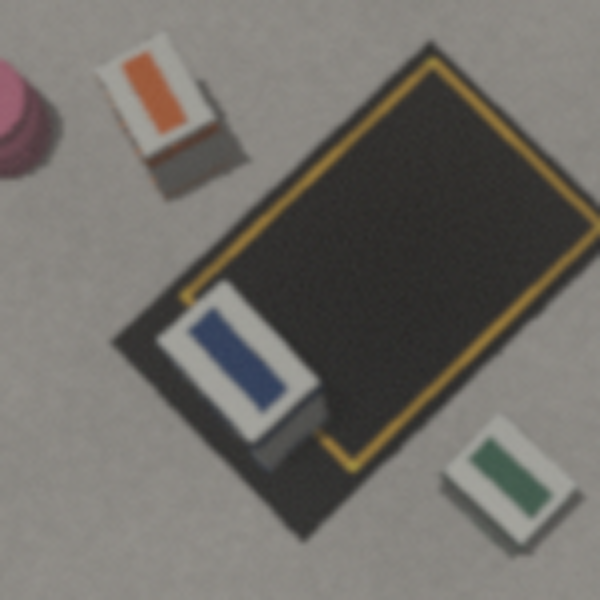

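View pics/sc.png

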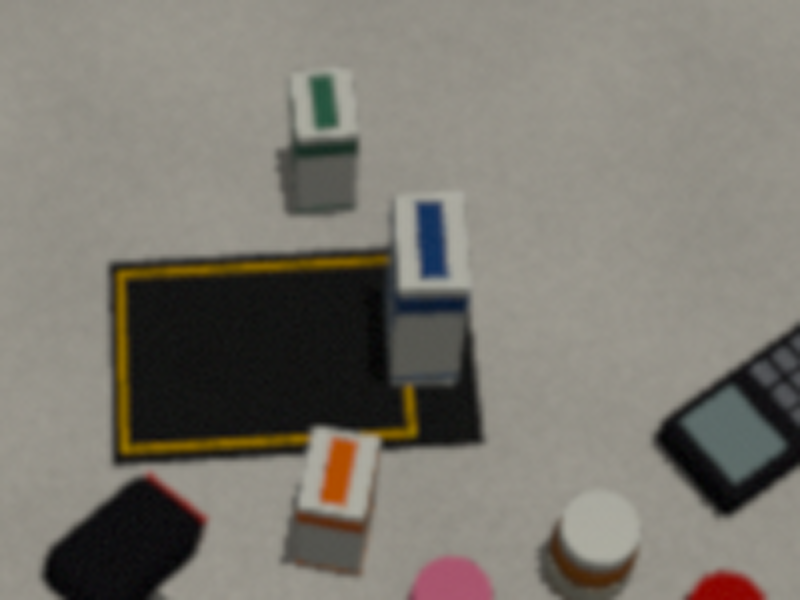

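```bash
cat > h.py <<'E'
import numpy as np,cv2
from workcell import manip
def ray(c,u,v,z,info=None):
    i=info or manip.camera_info(c); f=240/np.tan(np.radians(i["vfov"]/2)); P=i["pose"]
    d=P[:3,:3]@np.array([(u-i["cx"])/f,(v-i["cy"])/f,1]); o=P[:3,3]
    return o+d*(z-o[2])/d[2]
def proj(c,p,info=None):
    i=info or manip.camera_info(c); f=240/np.tan(np.radians(i["vfov"]/2)); P=i["pose"]
    q=P[:3,:3].T@(np.array(p)-P[:3,3]); return np.array([i["cx"]+f*q[0]/q[2],i["cy"]+f*q[1]/q[2]])
E
python3 - <<'E'
from h import *
np.set_printoptions(precision=4,suppress=True)
def cr(p): return 220+(p[0]+.5)/4-.5,170+(p[1]+.5)/4-.5
def sc(p): return 240+(p[0]+.5)/4-.5,180+(p[1]+.5)/4-.5
ol=[ray("top",*cr(p),.003) for p in [(433,60),(181,298),(352,472),(602,225)]]
print("outline top",*ol,np.mean(ol,0))
ct=[ray("top",*cr(p),.143) for p in [(228,280),(157,340),(258,447),(322,385)]]
print("carton top(top)",*ct,np.mean(ct,0))
ct2=[ray("scene",*sc(p),.143) for p in [(394,194),(464,192),(470,292),(388,292)]]
print("carton top(scene)",*ct2,np.mean(ct2,0))
print("outl scene",[ray("scene",*sc(p),.003) for p in [(118,268),(122,455),(417,437)]])
for n,a in (("top",ct),("scene",ct2)):
    a=np.array(a)[:,:2]
    print(n,[np.linalg.norm(a[i]-a[i-1]) for i in range(4)])
d=np.array(ol)
for e in (d[0]-d[1],d[3]-d[2],d[1]-d[2],d[0]-d[3]): print(np.linalg.norm(e),np.degrees(np.arctan2(e[1],e[0])))
for e in (ct[0]-ct[1],ct[3]-ct[2],ct[1]-ct[2],ct[0]-ct[3]): print("c",np.linalg.norm(e),np.degrees(np.arctan2(e[1],e[0])))
for z in (0.02,.025,.03): print("btn",ray("top",497.5,301,z),ray("scene",243,159.5,z))
print("read_top", ray("top",494.7,300.8,.025),ray("scene",242.5,158.3,.025))
for n,p in (("green",(510,480)),("orange",(158,97))): print(n,ray("top",*cr(p),.105))
print("orange scene",ray("scene",*sc((340,475)),.105),"green",ray("scene",*sc((325,105)),.105))
E
```

```text
outline top [0.7609 0.023  0.003 ] [0.6274 0.1673 0.003 ] [0.5278 0.0744 0.003 ] [ 0.6626 -0.0687  0.003 ] [0.6447 0.049  0.003 ]
carton top(top) [0.6095 0.1306 0.143 ] [0.5805 0.1658 0.143 ] [0.5264 0.1171 0.143 ] [0.556  0.0853 0.143 ] [0.5681 0.1247 0.143 ]
carton top(scene) [0.5575 0.0856 0.143 ] [0.5279 0.1194 0.143 ] [0.5836 0.1661 0.143 ] [0.6159 0.1265 0.143 ] [0.5712 0.1244 0.143 ]
outl scene [array([ 0.6588, -0.0749,  0.003 ]), array([0.7637, 0.0225, 0.003 ]), array([0.6285, 0.1676, 0.003 ])]
top [np.float64(0.07012460449053919), np.float64(0.04567768744121035), np.float64(0.0728382720050967), np.float64(0.0434302125130317)]
scene [np.float64(0.0713431159315965), np.float64(0.044923412010245946), np.float64(0.07268695337280691), np.float64(0.05113369112983163)]
0.19657239685135866 -47.23007195472742
0.19657154441583283 -46.71008454116247
0.13624676166427296 42.99236193403871
0.13446278131143638 42.99150038371209
c 0.04567768744121035 -50.50588271126111
c 0.0434302125130317 -47.00959388113391
c 0.0728382720050967 42.017483526476916
c 0.07012460449053919 40.2119429652741
btn [ 0.4861 -0.3338  0.02  ] [ 0.4881 -0.3329  0.02  ]
btn [ 0.4857 -0.3322  0.025 ] [ 0.4906 -0.3297  0.025 ]
btn [ 0.4854 -0.3306  0.03  ] [ 0.4931 -0.3265  0.03  ]
read_top [ 0.4863 -0.3262  0.025 ] [ 0.4882 -0.334   0.025 ]
green [ 0.5108 -0.0068  0.105 ]
orange [0.7146 0.1684 0.105 ]
orange scene [0.7179 0.1708 0.105 ] green [ 0.5129 -0.0069  0.105 ]
```

```bash
cat >> h.py <<'E'
from scipy.spatial.transform import Rotation as Ro
def totool(t, o=None):
    o=o or manip.get_obs(); R=Ro.from_quat(o["ee_rot"]).as_matrix()
    return R.T@(np.array(t)-o["position"])/0.025
E
python3 - <<'E'
from h import *
np.set_printoptions(precision=4,suppress=True)
o=manip.get_obs(); R=Ro.from_quat(o["ee_rot"]).as_matrix(); print(R)
for k in(1,2): print(np.degrees(np.arctan2(R[1,k],R[0,k])))
for t in ([.45,-.35,.3],[.5,.2,.3]): print(totool(t,o))
E
```

```text
[[ 0.      0.2414 -0.9704]
 [-0.0001 -0.9704 -0.2414]
 [-1.      0.0001 -0.    ]]
-76.03028720045718
-166.0302870737387
[  0.1565  -7.0696 -14.0878]
[  0.1552 -27.9361 -21.3397]
```

arm_command --moves '[[[1, 0, -0.5, -0.95, 0], [1, 0, -0.5, -0.95, 0], [1, 0, -0.5, -0.95, 0], [1, 0, -0.5, -0.95, 0], [1, 0, -0.5, -0.95, 0], [1, 0, -0.5, -0.95, 0], [1, 0, -0.5, -0.95, 0], [1, 0, -0.5, -0.95, 0], [1, 0, -0.5, -0.95, 0], [1, 0, -0.5, -0.95, 0], [1, 0, -0.5, -0.95, 0], [1, 0, -0.5, -0.95, 0]]]'

```text
clock: 2.4
position: [0.3921, -0.3912, 0.3041]
ee_rot: [0.702, 0.086, -0.702, 0.086]
ft_force: [0.0, -0.3, -0.4]
grip_width: -0.003
```

arm_command --moves '[[[1, 0, -1, -0.5, 0], [1, 0, -1, -0.5, 0], [1, 0, -1, -0.5, 0], [1, 0, -1, -0.5, 0], [1, 0, -1, -0.5, 0], [1, 0, -1, -0.5, 0], [1, 0, -1, -0.5, 0], [1, 0, -1, -0.5, 0], [1, 0, -1, -0.5, 0], [1, 0, -1, -0.5, 0], [1, 0, -1, -0.5, 0], [1, 0, -1, -0.5, 0]]]'

```text
clock: 3.4
position: [0.4645, -0.0635, 0.3042]
ee_rot: [0.702, 0.086, -0.702, 0.086]
ft_force: [0.9, 0.2, 0.5]
grip_width: 0.0
```

arm_command --moves '[[[1, 0, -1, -0.3, 0], [1, 0, -1, -0.3, 0], [1, 0, -1, -0.3, 0], [1, 0, -1, -0.3, 0], [1, 0, -1, -0.3, 0], [1, 0, -1, -0.3, 0], [1, 0, 0, 0, -5.5], [1, 0, 0, 0, -5.5], [1, 0, 0, 0, -5.5], [1, 0, 0, 0, -5.5], [1, 0, 0, 0, -5.5], [1, 0, 0, 0, 0]]]'

```text
clock: 4.4
position: [0.4718, 0.0916, 0.304]
ee_rot: [0.661, 0.252, -0.661, 0.252]
ft_force: [-0.8, -0.2, 0.5]
grip_width: -0.005
```

```bash
python3 - <<'E'
from h import *
np.set_printoptions(precision=4,suppress=True)
o=manip.get_obs(); R=Ro.from_quat(o["ee_rot"]).as_matrix(); print(o["clock"],o["position"],R,o["joint_pos"],o["ft_force"],o["grip_width"])
print(np.degrees(np.arctan2(R[1,1],R[0,1])))
print(totool([.502,.2,.188],o))
for c in("top","wrist"):
    im=manip.camera(c); cv2.imwrite(f"pics/{c}1.png",im[:,:,::-1])
E
```

```text
4.4 [0.4718 0.0916 0.304 ] [[ 0.0002  0.6656 -0.7463]
 [-0.0002 -0.7463 -0.6656]
 [-1.      0.0003 -0.0001]] [ 0.4527  0.0621 -0.7566  1.7952  0.0445  1.3012 -1.1572] [-0.8448 -0.2328  0.4646] -0.005225521817645285
-48.272596241336494
[ 4.6393 -2.4338 -3.7856]
```

View pics/wrist1.png

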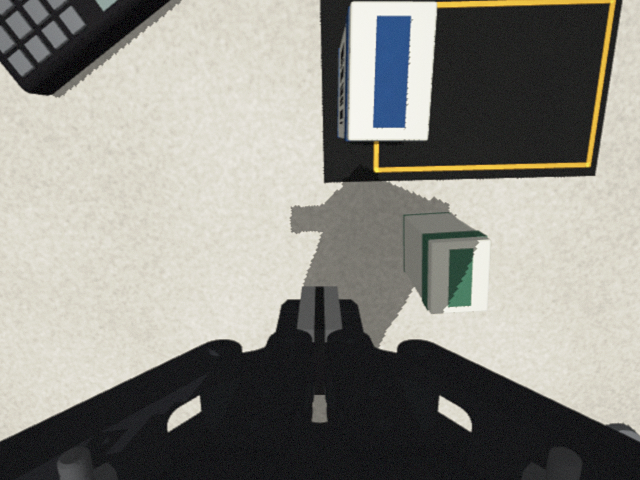

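View pics/top1.png

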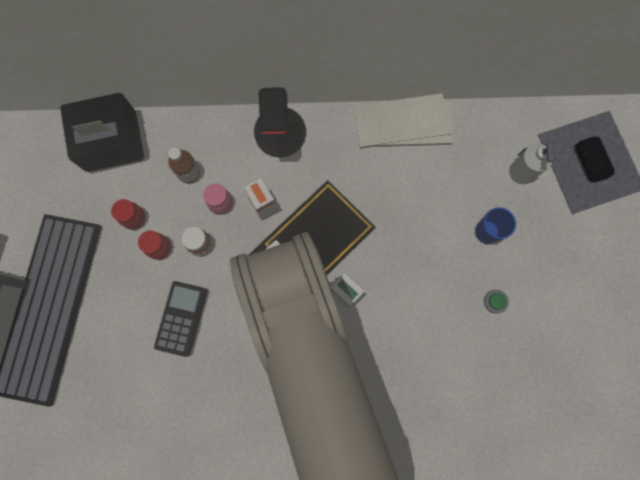

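```bash
python3 - <<'E'
from h import *
np.set_printoptions(precision=4,suppress=True)
i=manip.camera_info("wrist")
c=[ray("wrist",*p,.143,i) for p in [(350,2),(437,3),(428,139),(348,139)]]
print(np.array(c),np.mean(c,0))
for e in (c[1]-c[0],c[2]-c[3],c[0]-c[3],c[1]-c[2]): print(np.linalg.norm(e),np.degrees(np.arctan2(e[1],e[0])))
m=[ray("wrist",*p,.003,i) for p in [(374,173),(593,167),(618,0)]]; print(np.array(m)); e=m[1]-m[0]; print(np.linalg.norm(e),np.degrees(np.arctan2(e[1],e[0])))
E
```

```text
[[0.5802 0.1654 0.143 ]
 [0.6092 0.1318 0.143 ]
 [0.5588 0.0871 0.143 ]
 [0.5295 0.1204 0.143 ]] [0.5694 0.1262 0.143 ]
0.044423577888253615 -49.214516528523525
0.04438576091599939 -48.63916844555465
0.0677828743183065 41.589575824806914
0.06733666275606466 41.56081925792936
[[ 0.5274  0.0729  0.003 ]
 [ 0.6631 -0.0731  0.003 ]
 [ 0.7622  0.0194  0.003 ]]
0.1993609766599206 -47.085072334099664
```

arm_command --moves '[[[1, 0, -0.4, -0.76, 0], [1, 0, -0.4, -0.76, 0], [1, 0, -0.4, -0.76, 0], [1, 0, -0.4, -0.76, 0], [1, 0, -0.4, -0.76, 0], [1, 0.77, 0, 0, 0], [1, 0.77, 0, 0, 0], [1, 0.77, 0, 0, 0], [1, 0.77, 0, 0, 0], [1, 0.77, 0, 0, 0], [1, 0.77, 0, 0, 0], [1, 0, 0, 0, 0]]]'

```text
clock: 5.5
position: [0.5085, 0.191, 0.185]
ee_rot: [-0.66, -0.249, 0.664, -0.249]
ft_force: [-0.7, 0.3, -0.6]
grip_width: -0.002
```

```bash
python3 - <<'E'
from h import *
np.set_printoptions(precision=4,suppress=True)
o=manip.get_obs(); R=Ro.from_quat(o["ee_rot"]).as_matrix(); print(o["clock"],o["position"],o["ft_force"])
p=np.array([.569,.1255,.188]); print(totool(p,o)*25)
im=manip.camera("wrist"); cv2.imwrite("pics/wrist2.png",im[:,:,::-1])
E
```

```text
5.5 [0.5085 0.191  0.185 ] [-0.7472  0.2857 -0.5949]
[-3.2258 89.1502 -2.2375]
```

View pics/wrist2.png

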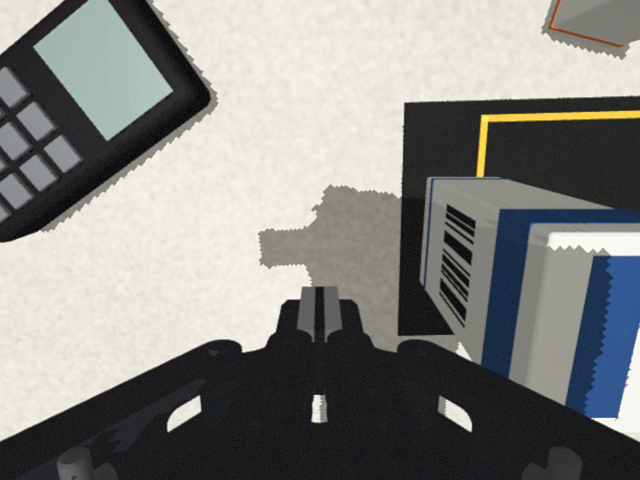

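arm_command --moves '[[[1, -0.2, 0, -0.09, 0], [1, 0, 0.4, 0, 0], [1, 0, 0.4, 0, 0], [1, 0, 0.4, 0, 0], [1, 0, 0.4, 0, 0], [1, 0, 0.2, 0, 0], [1, 0, 0.2, 0, 0], [1, 0, 0.2, 0, 0], [1, 0, 0.2, 0, 0]]]'

```text
clock: 6.3
position: [0.5515, 0.1484, 0.1934]
ee_rot: [-0.661, -0.25, 0.661, -0.25]
ft_force: [-0.1, 0.2, 0.6]
grip_width: 0.003
```

```bash
python3 - <<'E'
from h import *
np.set_printoptions(precision=4,suppress=True)
o=manip.get_obs(); print(o["clock"],o["position"],o["ft_force"])
p=np.array([.569,.1255,.188]); print(totool(p,o)*25)
im=manip.camera("wrist"); cv2.imwrite("pics/wrist3.png",im[:,:,::-1])
im=manip.camera("scene"); cv2.imwrite("pics/scene3.png",cv2.resize(im[150:330,200:440,::-1],None,fx=3,fy=3))
E
```

```text
6.3 [0.5515 0.1484 0.1934] [-0.1296  0.1706  0.5523]
[ 5.3734 28.7201  2.0586]
```

View pics/wrist3.png

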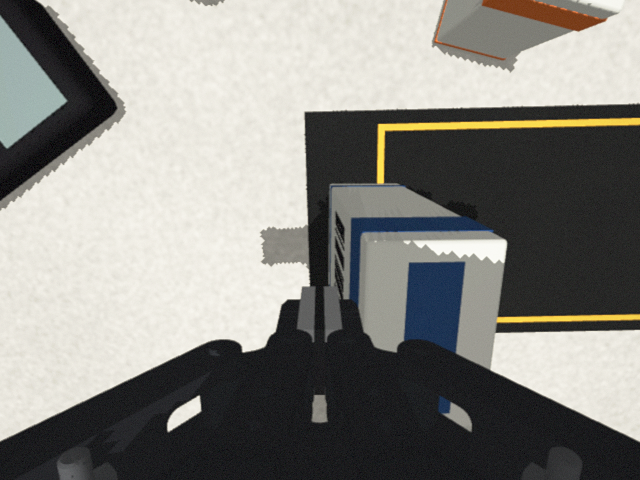

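View pics/scene3.png

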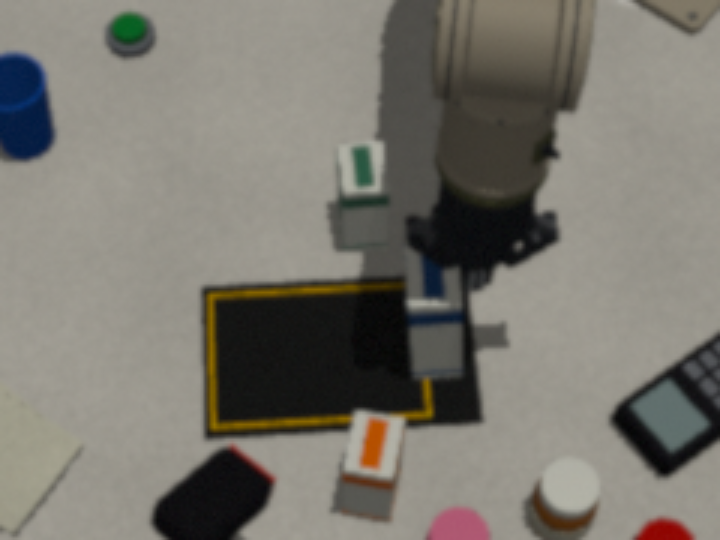

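arm_command --moves '[[[1, 0, 0, 0.08, 0], [1, 0, 0.2, 0, 0], [1, 0, 0.2, 0, 0], [1, 0, 0.2, 0, 0], [1, 0, 0.2, 0, 0], [1, 0, 0.2, 0, 0]]]'

```text
clock: 6.9
position: [0.5669, 0.1279, 0.1934]
ee_rot: [0.661, 0.25, -0.661, 0.25]
ft_force: [0.0, -0.3, -0.2]
grip_width: 0.0
```

```bash
python3 - <<'E'
from h import *
np.set_printoptions(precision=4,suppress=True)
o=manip.get_obs(); print(o["clock"],o["position"],o["ft_force"])
p=np.array([.569,.1255,.188]); print(totool(p,o)*25)
im=manip.camera("wrist"); cv2.imwrite("pics/wrist4.png",im[:,:,::-1])
E
```

```text
6.9 [0.5669 0.1279 0.1934] [ 0.0056 -0.2598 -0.189 ]
[ 5.3927  3.178  -0.0433]
```

View pics/wrist4.png

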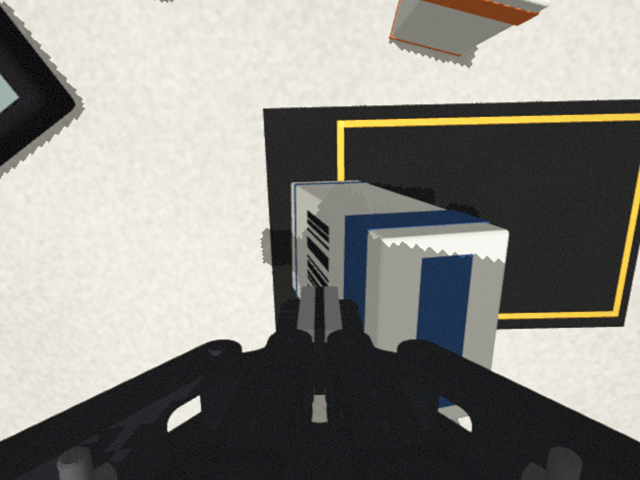

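arm_command --moves '[[[1, 0, 0.2, 0, 0], [1, 0, 0.2, 0, 0], [1, 0, 0.2, 0, 0], [1, 0, 0.2, 0, 0], [1, 0, 0.2, 0, 0], [1, 0, 0, 0, 0]]]'

```text
clock: 7.45
position: [0.5837, 0.1085, 0.1933]
ee_rot: [0.661, 0.25, -0.661, 0.25]
ft_force: [-0.6, 0.1, -0.1]
grip_width: 0.002
```

```bash
python3 - <<'E'
from h import *
np.set_printoptions(precision=4,suppress=True)
o=manip.get_obs(); print(o["clock"],o["position"],o["ft_force"])
im=manip.camera("wrist"); cv2.imwrite("pics/wrist5.png",im[:,:,::-1])
E
```

```text
7.45 [0.5837 0.1085 0.1933] [-0.5682  0.0926 -0.1074]
```

View pics/wrist5.png

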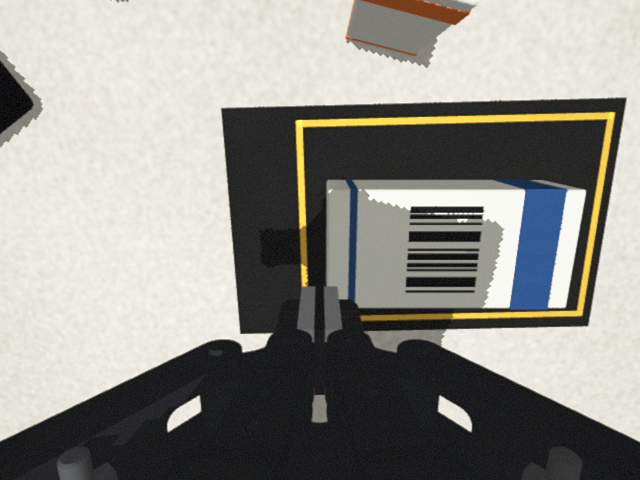

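The carton has fallen with its code up, and it appears to be inside the outline. I'll rise and measure it.

arm_command --moves '[[[1, -0.8, -0.5, 0, 0], [1, -0.8, -0.5, 0, 0], [1, -0.8, -0.5, 0, 0], [1, -0.8, -0.5, 0, 0], [1, -0.6, -0.5, 0, 0], [1, 0, 0, 0, 0]]]'

```text
clock: 8.0
position: [0.5408, 0.1599, 0.2919]
ee_rot: [0.662, 0.252, -0.659, 0.252]
ft_force: [0.7, 0.2, 0.6]
grip_width: 0.0
```

```bash
python3 - <<'E'
from h import *
np.set_printoptions(precision=4,suppress=True)
o=manip.get_obs(); print(o["clock"],o["position"],o["ft_force"])
im=manip.camera("wrist"); cv2.imwrite("pics/wrist6.png",im[:,:,::-1])
im=manip.camera("scene"); cv2.imwrite("pics/scene6.png",cv2.resize(im[150:330,200:440,::-1],None,fx=3,fy=3))
print(totool([.487,-.332,.25]), "via",totool([.5,0,.29]))
E
```

```text
8.0 [0.5408 0.1599 0.2919] [0.685  0.154  0.5555]
[ 1.5458 13.1936 14.5928] via [-0.0602  3.5963  5.4004]
```

View pics/wrist6.png

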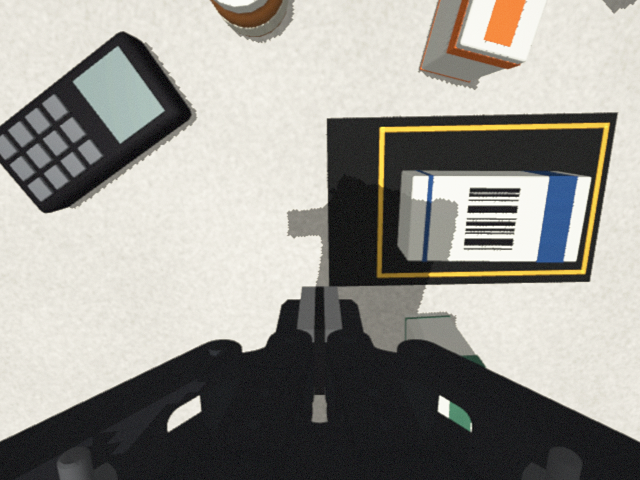

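View pics/scene6.png

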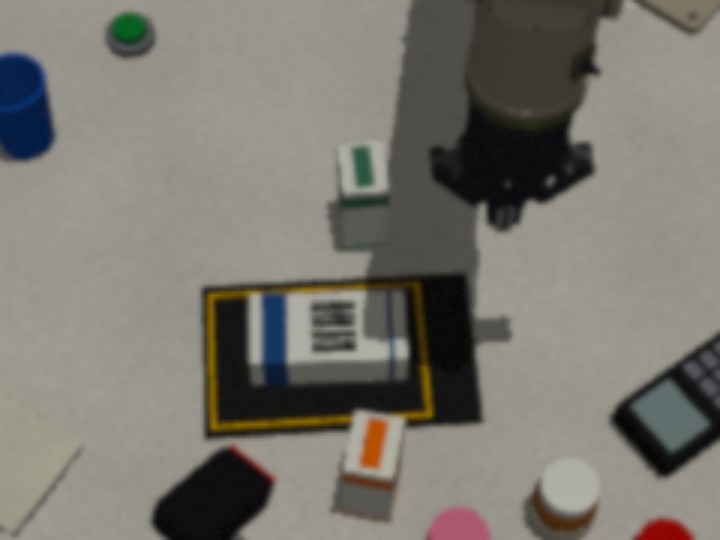

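```bash
python3 - <<'E'
from h import *
np.set_printoptions(precision=4,suppress=True)
im=cv2.imread("pics/wrist6.png")[110:290,320:620]; cv2.imwrite("pics/w6c.png",cv2.resize(im,(800,480),interpolation=cv2.INTER_CUBIC))
i=manip.camera_info("wrist")
a=np.radians(-47); 
def loc(p): d=p[:2]-np.array([.645,.0485]); return np.array([d[0]*np.cos(a)+d[1]*np.sin(a),-d[0]*np.sin(a)+d[1]*np.cos(a)])*1000
for n,z,L in (("code",.048,[(428,176),(593,178),(586,261),(424,261)]),("outline",.003,[(378,128),(610,123),(587,274),(378,279)]),("foot low",.003,[(402,170),(399,250)])):
    for p in L: print(n,loc(ray("wrist",*p,z,i)))
E
```

```text
code [-64.9641  29.3652]
code [61.7146 24.7165]
code [ 66.4647 -42.403 ]
code [-64.9808 -39.1193]
outline [-97.302   65.8418]
outline [99.5234 65.1095]
outline [100.639  -70.9785]
outline [-95.354  -71.0657]
foot low [-75.8234  29.9465]
foot low [-76.3979 -43.0524]
```

View pics/w6c.png

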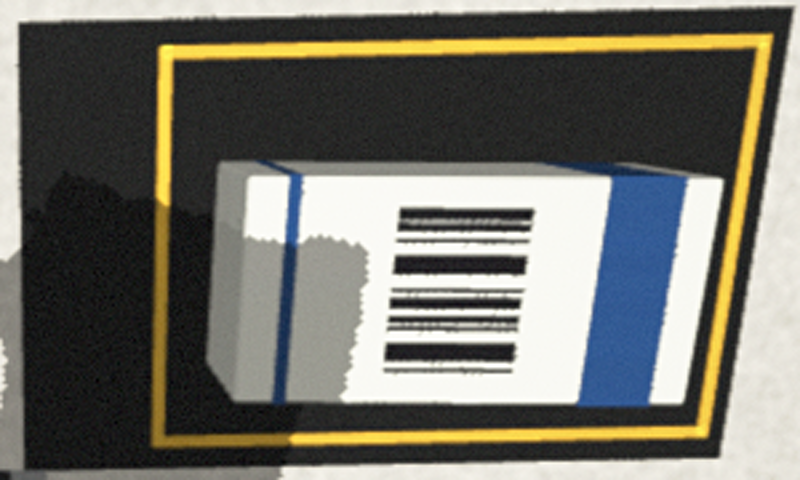

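arm_command --moves '[[[1, 0, 0.88, 0.97, 0], [1, 0, 0.88, 0.97, 0], [1, 0, 0.88, 0.97, 0], [1, 0, 0.88, 0.97, 0], [1, 0, 0.88, 0.97, 0], [1, 0, 0.88, 0.97, 0], [1, 0, 0.88, 0.97, 0], [1, 0, 0.88, 0.97, 0], [1, 0, 0.88, 0.97, 0], [1, 0, 0.88, 0.97, 0], [1, 0, 0.88, 0.97, 0], [1, 0, 0, 0, 0]]]'

```text
clock: 9.1
position: [0.4994, -0.2099, 0.2863]
ee_rot: [-0.661, -0.247, 0.664, -0.247]
ft_force: [-0.4, -1.4, -1.0]
grip_width: -0.001
```

```bash
python3 - <<'E'
from h import *
np.set_printoptions(precision=4,suppress=True)
o=manip.get_obs(); print(o["clock"],o["position"],o["ft_force"])
im=manip.camera("wrist"); i=manip.camera_info("wrist"); cv2.imwrite("pics/wrist7.png",im[:,:,::-1])
for r in manip.pinpoint("read_top","wrist"): print(r, [ray("wrist",r["pixel"][1],r["pixel"][0],z,i) for z in (.02,.03)])
print(totool([.487,-.332,.25]))
E
```

```text
9.1 [ 0.4994 -0.2099  0.2863] [-0.3914 -1.4488 -1.044 ]
{'pixel': [309.4, 415.7], 'confidence': 0.92} [array([ 0.4896, -0.332 ,  0.02  ]), array([ 0.4914, -0.327 ,  0.03  ])]
[1.4657 3.497  3.8043]
```

View pics/wrist7.png

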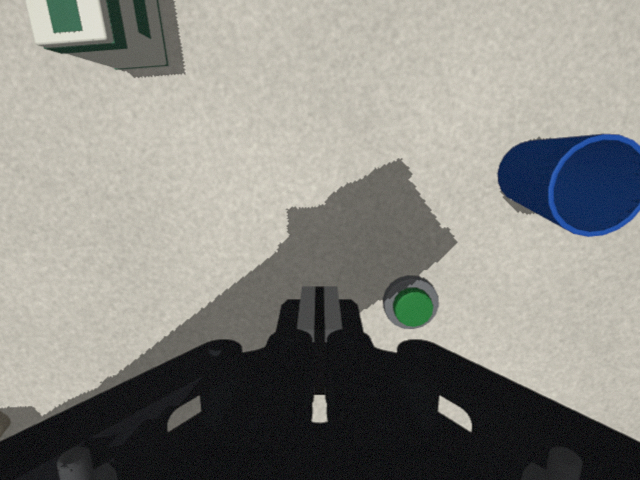

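arm_command --moves '[[[1, 0, 0.7, 0.74, 0], [1, 0, 0.7, 0.74, 0], [1, 0, 0.7, 0.74, 0], [1, 0, 0.7, 0.74, 0], [1, 0, 0.7, 0.74, 0], [1, 0, 0, 0, 0], [1, 0, 0, 0, 0]]]'

```text
clock: 9.78
position: [0.4902, -0.3287, 0.2872]
ee_rot: [-0.661, -0.25, 0.662, -0.249]
ft_force: [-0.4, 1.1, -0.8]
grip_width: -0.001
```

```bash
python3 - <<'E'
from h import *
np.set_printoptions(precision=4,suppress=True)
o=manip.get_obs(); print(o["clock"],o["position"],o["ft_force"])
im=manip.camera("wrist"); i=manip.camera_info("wrist"); cv2.imwrite("pics/wrist8.png",im[:,:,::-1])
for r in manip.pinpoint("read_top","wrist"): print(r, [ray("wrist",r["pixel"][1],r["pixel"][0],z,i) for z in (.02,.03)])
print("cup",ray("top",499,223,.095),ray("scene",204,177,.095))
E
```

```text
9.7833 [ 0.4902 -0.3287  0.2872] [-0.3524  1.0854 -0.7579]
{'pixel': [219.8, 321.3], 'confidence': 0.93} [array([ 0.4868, -0.3333,  0.02  ]), array([ 0.4884, -0.3319,  0.03  ])]
cup [ 0.6414 -0.3265  0.095 ] [ 0.6409 -0.3268  0.095 ]
```

View pics/wrist8.png

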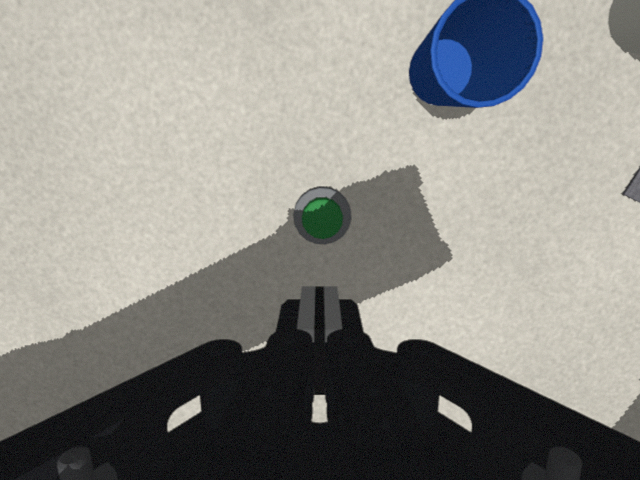

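arm_command --moves '[[[1, 0, 0.04, 0.16, 0], [1, 0.98, 0, 0, 0], [1, 0.98, 0, 0, 0], [1, 0.98, 0, 0, 0], [1, 0.98, 0, 0, 0], [1, 0.98, 0, 0, 0], [1, 0.98, 0, 0, 0], [1, 0.9, 0, 0, 0], [1, 0, 0, 0, 0], [1, 0, 0, 0, 0]]]'

```text
clock: 10.72
position: [0.4881, -0.3307, 0.1186]
ee_rot: [-0.661, -0.251, 0.661, -0.25]
ft_force: [0.4, 0.3, 1.4]
grip_width: 0.001
```

```bash
python3 - <<'E'
from h import *
np.set_printoptions(precision=4,suppress=True)
o=manip.get_obs(); print(o["clock"],o["position"],o["ft_force"])
im=manip.camera("wrist"); i=manip.camera_info("wrist"); cv2.imwrite("pics/wrist9.png",im[:,:,::-1])
for r in manip.pinpoint("read_top","wrist"): print(r, [ray("wrist",r["pixel"][1],r["pixel"][0],z,i) for z in (.02,.03)])
E
```

```text
10.7167 [ 0.4881 -0.3307  0.1186] [0.4434 0.3244 1.4087]
{'pixel': [295.2, 323.9], 'confidence': 0.75} [array([ 0.4868, -0.3364,  0.02  ]), array([ 0.4899, -0.3335,  0.03  ])]
```

View pics/wrist9.png

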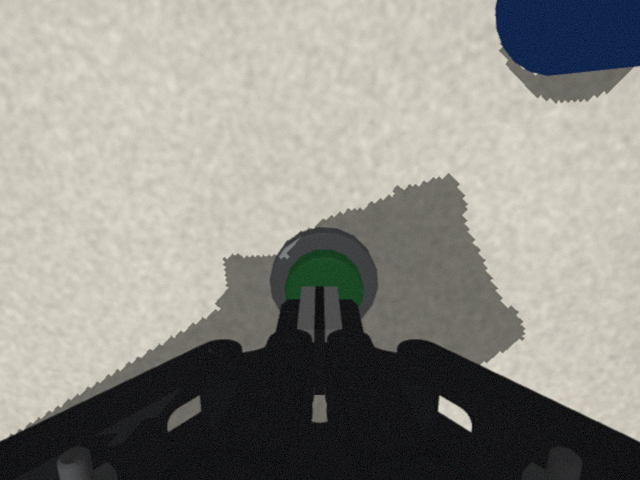

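arm_command --moves '[[[1, 0.12, 0, 0, 0], [1, 0.12, 0, 0, 0], [1, 0.12, 0, 0, 0], [1, 0.12, 0, 0, 0], [1, 0, 0, 0, 0]]]'

```text
clock: 11.23
position: [0.488, -0.3315, 0.1064]
ee_rot: [-0.661, -0.251, 0.661, -0.25]
ft_force: [-0.5, -0.3, -0.5]
grip_width: -0.002
```

arm_command --moves '[[[1, 0.12, 0, 0, 0], [1, 0.12, 0, 0, 0], [1, 0, 0, 0, 0]]]'

```text
clock: 11.48
position: [0.488, -0.3316, 0.1002]
ee_rot: [-0.661, -0.251, 0.661, -0.25]
ft_force: [0.5, -0.3, -0.5]
grip_width: -0.005
```

arm_command --moves '[[[1, 0.1, 0, 0, 0], [1, 0, 0, 0, 0]]]'

```text
clock: 11.65
position: [0.4881, -0.3316, 0.098]
ee_rot: [-0.661, -0.25, 0.661, -0.25]
ft_force: [0.1, 1.0, 0.3]
grip_width: 0.004
```

Tip at about 25 mm with no contact yet.

arm_command --moves '[[[1, 0.1, 0, 0, 0], [1, 0, 0, 0, 0]]]'

```text
clock: 11.82
position: [0.4883, -0.3317, 0.0957]
ee_rot: [0.661, 0.25, -0.661, 0.25]
ft_force: [0.6, -0.6, 1.2]
grip_width: -0.001
```

arm_command --moves '[[[1, 0.1, 0, 0, 0], [1, 0, 0, 0, 0]]]'

```text
clock: 11.98
position: [0.4884, -0.3317, 0.0933]
ee_rot: [0.661, 0.25, -0.661, 0.25]
ft_force: [-0.5, -0.1, 1.6]
grip_width: 0.001
```

arm_command --moves '[[[1, 0.1, 0, 0, 0], [1, 0, 0, 0, 0]]]'

```text
clock: 12.15
position: [0.4884, -0.3318, 0.0908]
ee_rot: [0.661, 0.25, -0.661, 0.25]
ft_force: [0.7, -0.7, 3.2]
grip_width: 0.0
```

arm_command --moves '[[[1, 0.08, 0, 0, 0], [1, 0, 0, 0, 0]]]'

```text
clock: 12.32
position: [0.4884, -0.3317, 0.0889]
ee_rot: [0.661, 0.25, -0.661, 0.251]
ft_force: [0.0, 0.2, 4.4]
grip_width: -0.001
```

arm_command --moves '[[[1, 0.08, 0, 0, 0], [1, 0, 0, 0, 0]]]'

```text
clock: 12.48
position: [0.4886, -0.3318, 0.0885]
ee_rot: [-0.661, -0.25, 0.661, -0.251]
ft_force: [-5.1, 3.4, 18.1]
grip_width: 0.002
```

The force jumped to 18 N and the height stopped changing, so the button is on its hard stop. I'll release it and rise.

arm_command --moves '[[[1, 0, 0, 0, 0], [1, -0.3, 0, 0, 0], [1, -0.5, 0, 0, 0], [1, -0.8, 0, 0, 0], [1, -1, 0, 0, 0], [1, -1, 0, 0, 0], [1, -1, 0, 0, 0], [1, -1, 0, 0, 0], [1, -1, 0, 0, 0], [1, -1, 0, 0, 0], [1, 0, 0, 0, 0]]]'

```text
clock: 13.4
position: [0.4896, -0.3321, 0.2826]
ee_rot: [0.663, 0.248, -0.66, 0.252]
ft_force: [1.4, -0.1, 0.5]
grip_width: 0.001
```

```bash
python3 - <<'E'
from h import *
o=manip.get_obs(); print(o["clock"],o["position"],o["ft_force"])
for c in("wrist","scene"):
    im=manip.camera(c)
    if c=="scene": im=cv2.resize(im[130:390,190:450],None,fx=2.3,fy=2.3,interpolation=cv2.INTER_CUBIC)
    cv2.imwrite(f"pics/{c}10.png",im[:,:,::-1])
im=manip.camera("top")[150:330,200:380]; cv2.imwrite("pics/top10.png",cv2.resize(im,(600,600))[:,:,::-1])
E
```

```text
13.4 [ 0.48958582 -0.3321352   0.28263327] [ 1.35370029 -0.09737577  0.50826025]
```

View pics/wrist10.png

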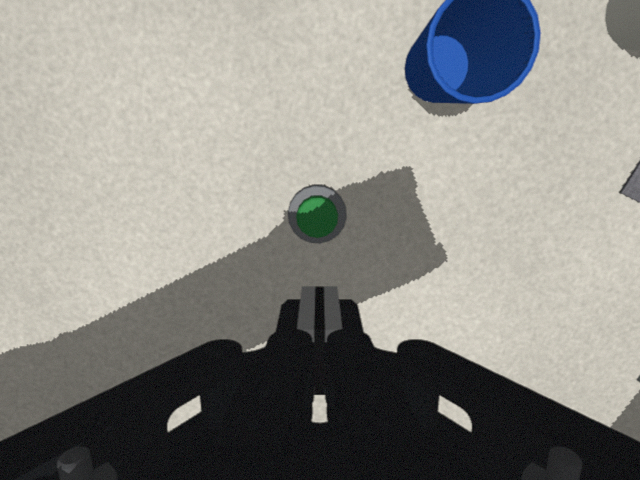

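View pics/scene10.png

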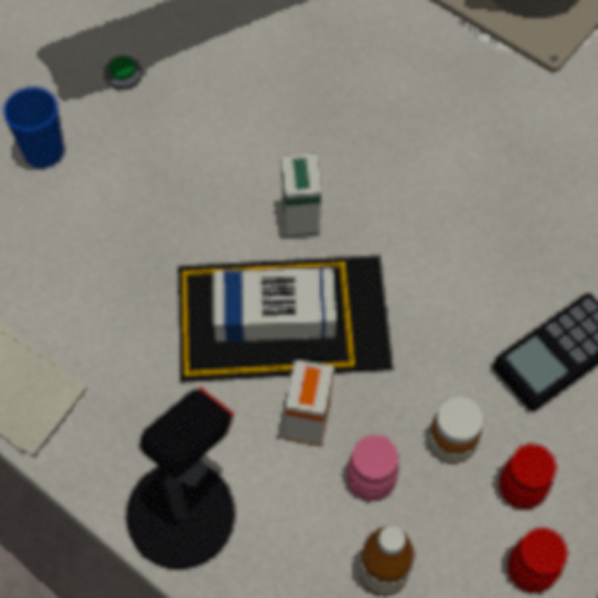

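View pics/top10.png

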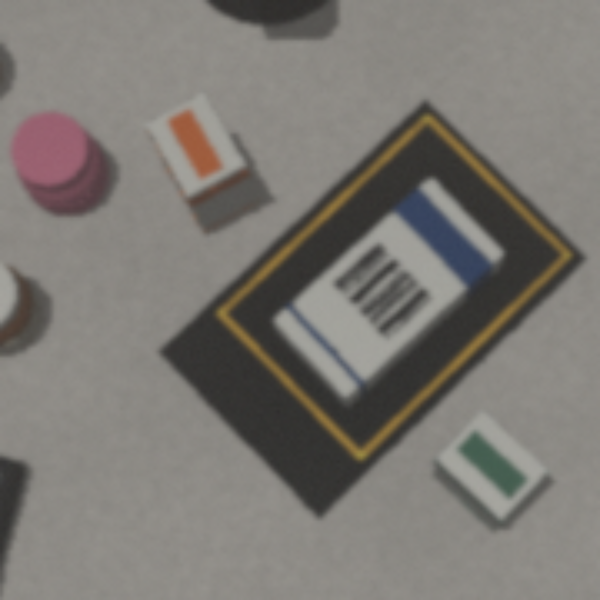

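All clear: the carton lies code up inside the outline, the button is up again, and nothing else has moved.

```bash
python3 -c "
from workcell import manip
print(manip.hand_in(), manip.get_obs()['clock'])"
```

```text
the job is handed in; nothing more can be done
the job is handed in; nothing more can be done
```

I tipped the blue-banded carton over with the closed fingers, pushing high on its bar-coded face. I then pressed the green button to its stop and let it up, and handed the job in at about 13.5 s of the 48 s allowed.

- **Carton:** it lies with the bar code up, wholly inside the yellow outline. By the wrist camera it is about 20 mm or more from the lines on every side, and the top and scene pictures agree.
- **Button:** the force rose with the spring to 4.4 N, then jumped to 18 N while the tool's height stopped changing. I took that as fully down; the joint itself cannot be read. In the last picture the button looks up again, with the gripper about 18 cm clear above it.
- **Other things:** the other cartons, the jar and the cup look undisturbed in the last pictures. No checks failed. The two fixed cameras put the button up to 5 mm apart, so I settled its position with the wrist camera.

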